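Make up the spacer stack on the orbital sander

ROBOT

A 6-joint arm with a two-finger parallel gripper is mounted at the origin on the work surface. World frame = base frame: x ahead of the robot, y to its left, z up, the work surface at z = 0. Lengths are in m, angles in rad, forces in N, time in s.
With the tool pointing down it reaches from about 0.275 to 0.85 m from the base axis. Payload 19 kg.
Tool frame: the origin (TCP) lies between the finger pads; the fingertips stand 11 mm ahead of it and the grasp point (between the pads) lies 8 mm behind it; z points along the fingers, y is the line along which they close (so a half turn about z gives the same grasp; the last joint's range is limited). The gripper opens to 85 mm and grips with 20 to 120 N. Pads are 22 mm wide; open, the fingers measure 114 mm over their backs; the gripper's body (76 mm by 85 mm) begins 54 mm behind the grasp point. The pads swing forward as they close: fully open they stand 13 mm farther back than shut.
Start: joints at [-1.343, 0.15, 1.437, -0, 1.554, -0.134], TCP at [0.203, -0.538, 0.242] pointing down, gripper open.
Joint ranges: [-2.8, 2.8], [-0.68, 2.1], [0.12, 2.68], [-1.39, 4.53], [0.16, 2.79], [-2.81, 2.81]. Speed limits (rad/s): [1.89, 1.89, 2.22, 3.01, 3.01, 3.01].

INTERFACE

Orientations are given as a unit quaternion [w, x, y, z].
In Python, from rig import manip gives the robot as it stands. The module is installed in compiled form; this text tells all that it offers.
- The arm moves only by the shell command python3 -m inch 'ROWS'. ROWS is JSON, a list of rows, each an object with "claw": the closure, from -1 (fully open) to 1 (shut), so that 0 is half open; "translation": the shift along the tool's x, y, z scaled (see below), a list of three; "rotation": the turn, a rotation vector about the tool's x, y, z scaled (see below), a list of three. A call has 1 to 10 rows; each row is the pose to reach, as a shift and turn from the pose commanded when the call began, along the tool's axes at that moment; what a row does not reach only later rows make up. The controller multiplies each number of a shift by 0.2 m and each number of a turn by 60 degrees. A row lasts 1/8 s, in which the tool goes at most 62.5 mm and 10.7 degrees, less where a joint would pass 70% of its speed; a pose out of reach is approached as far as the arm can. A call with a number of a shift or a turn outside -1 to 1 is refused whole. A call with a gripper value outside its range is refused whole. The fingers move at their own pace and stop on an object; the grip force is fixed at half the most. Time passes only in rows, so rows that repeat a pose let the fingers close. It gives the time, the measured TCP pose, the force, the opening and the grip force at its end, in the units of the state.
- manip.get_state(): the state, without advancing time (a new reading comes with each control period).
- manip.snapshot(name): name is "side" or "top" or "wrist"; returns (picture, depth): 384x512x3 uint8, blue, green, red; 384x512 float32, m along the optical axis (not along the pixel's ray), 0 where there is no reading.
- manip.get_calibration(name): a dict with "intrinsics" (3x3 intrinsics, pixels), "k1" (the pictures are not rectified: a ray, as slopes to the right and down, at radius r is drawn at 1 + k1 r^2 times it, then the intrinsics apply), "pose" (4x4, takes a point from camera to world coordinates). Camera axes: x right, y up, looking along -z (the intrinsics and any distortion apply to the point x, -y, -z); pixel columns grow to the right and rows downward; lengths in m; the calibration is good to about 2 mm. A picture is of the moment at which its call begins: read the wrist's pose just before it. get_calibration takes no time and is no camera call; for the wrist camera it gives the pose at the moment of the call.
- manip.hand_in(): hands the job in; it is judged then, once.
Trained networks look in the newest picture that a camera, given by its name, has taken for a name from the list of things; names that differ only in an ending like _2 or _b are one class to them, and where a whole thing is asked for, a point or a joint stands for the part that bears it (a point fixed in the world has none). Each returns a list of dicts, best first, with "score" (0 to 1); they miss things now and then, are a little off and sometimes report something else, mostly with a low value. They report only what shows in the picture. A call takes as long as a camera call. They do not tell look-alikes from the thing itself.
- manip.search_frame(target, camera): "position" ([column, row] in pixels, amid what is visible of it).
- manip.regions_of(target, camera): "region" (384x512 bool, what is visible of it) and "position" ([column, row] in pixels, amid what is visible of it).
The state is a dict: "time": time; "q": joint angles; "joint_vel": joint speeds; "joint_torque": joint torques, N m; "eef_pos": TCP position; "tool_rot": TCP orientation; "force": force on the tool from outside, world axes, zero at the start; "wrist_torque": the same for the moment, N m; "width": opening from 0.0 (shut) to 1.0 (fully open); "gripper_force": force on a finger pad.
Only numpy, scipy, OpenCV 4.12 (cv2) and the standard library are available. Lean on these libraries where they do the work, as an engineer would, in place of code of your own. Each camera call takes 0.05 s, during which the arm holds its last target. There are 200 camera calls.

TASK

Thread the three loose spacer rings onto the upright arbor of the orbital sander: the thickest at the bottom, the middle one next, the thinnest on top. The arbor stands off the middle of the housing and its sprung pads grip the bores, so find it and push each ring down gently by feel, well under 50 N, until the whole stack sits fully home on the collar with no gaps. Leave the cups, sanding block and nut where they stand.

Things in the scene. Friction and masses are not known exactly. Their poses are not given: they have to be found in the camera images.
- thick_spacer: a plain turned aluminium spacer ring lying flat on the table, outside diameter 44, bore 24, 22 thick (the thickest of the three), about 65 g. Origin: centre of its underside; z is its axis, up. Both faces are alike.
- middle_spacer: a plain turned aluminium spacer ring lying flat on the table, outside diameter 44, bore 24, 16 thick (the middle one of the three), about 47 g. Origin: centre of its underside; z is its axis, up. Both faces are alike.
- thin_spacer: a plain turned aluminium spacer ring lying flat on the table, outside diameter 44, bore 24, 11 thick (the thinnest of the three), about 32 g. Origin: centre of its underside; z is its axis, up. Both faces are alike.
- sander: fixed head of an orbital bench sander, set into the table at a height that differs each time: a round grey housing 140 across, 32 to 52 proud of the table. On it a steel neck 28 across carries a collar 36 across and the upright arbor. All three stand 6 off the housing's axis, in a direction that is not measured and differs each time. Origin: on the housing's axis, 42 below its top; z up
- seat (a point): point on the housing's axis at the height of the collar's top face, 70 above the sander's origin, 60 to 80 above the table. The arbor's axis passes 6 to one side of it: see or feel where. The eccentric does not turn when pushed. The thickest spacer's underside belongs at this height, the middle one's 22 and the thinnest's 38 above. The arbor rises 61 above here
- arbor_top (a point): point on the housing's axis level with the arbor's top end, 61 above the seat. The arbor is 21 across, its top 6 tapering to 17. Bowed brass leaf pads stand out of it to radius 13.2, three at each of 8-24, 23-38 and 42-59 below its top; a bore pushes them in: each level drags with 1 to 4 N, up to about 10 N as a ring enters. More than 50 N in all harms the bearing
- resin_cup: clear plastic cup, 52 across, 34 high, open; stands among the spacers. Origin: centre of the underside
- pigment_cup: white plastic cup, 52 across, 34 high. Origin: centre of the underside
- paper_cup: brown paper cup, 76 across at the rim, 92 high. Origin: centre of the underside
- sanding_block: cork sanding block 45 x 95 x 30 high. Origin: centre of the underside
- clamp_nut: dark six-sided steel nut without a bore, 38 across, 14 high; not used now. Origin: centre of the underside
Mind the look-alikes: they are no part of the job. Leave any orange look-alike of the thin_spacer alone.

How it is judged:
On the way, in this order (a step that is already met when the one before it is completed fails the run):
1. the thickest spacer is threaded on the arbor (z of thick_spacer in the frame of seat below 0.053 m and horizontal distance between thick_spacer and seat below 0.0095 m), for 0.1 s.
2. the middle spacer is threaded on the arbor (z of middle_spacer in the frame of seat below 0.053 m and horizontal distance between middle_spacer and seat below 0.0095 m), for 0.1 s.
3. the thinnest spacer is threaded on the arbor (z of thin_spacer in the frame of seat below 0.053 m and horizontal distance between thin_spacer and seat below 0.0095 m), for 0.1 s.
At the end, for the whole second after the job is handed in: All three spacers are on the arbor at rest, flat (within 0.08 rad) and within 9 mm of the housing's axis: the thickest with its underside on the collar, the middle one's underside 22 mm and the thinnest's 38 mm above the collar, each within 2.5 mm (z of thick_spacer in the frame of seat between -0.0025 and 0.0025 m and horizontal distance between each of thick_spacer, middle_spacer, thin_spacer and seat below 0.009 m and angle between each of thick_spacer, middle_spacer, thin_spacer's own z axis and vertical below 0.08 rad and linear speed of each of thick_spacer, middle_spacer, thin_spacer below 0.01 m/s and z of middle_spacer in the frame of seat between 0.0195 and 0.0245 m and z of thin_spacer in the frame of seat between 0.0355 and 0.0405 m); the robot touches nothing.
It fails at once if the sander, with its arbor and pads, is pressed with more than 50 N in all (contact force between sander and anything else above 50 N).
It fails at once if a cup, the sanding block or the nut is pushed more than 30 mm from its place or tipped over (distance of any of resin_cup, pigment_cup, paper_cup, sanding_block, clamp_nut from where it was at the start of the episode above 0.03 m or angle between any of resin_cup, pigment_cup, paper_cup, sanding_block, clamp_nut's own z axis and vertical above 0.5 rad).
It also fails if it takes over 67 s, if anything falls off the work surface, if the arm or the gripper's body presses on something with over 40 N, if the wrist force passes 120 N, or if a joint passes its speed limit or range.

## Working session

There is one attempt and no reset: what is moved stays moved. The work goes in short steps, Python scripts to look and compute and a shell command to move; the robot and the scene stay as the last step left them, time stands still between calls to the robot, and variables do not carry over. Pictures are saved under pics/ and viewed, at most 10 in all, crops included, and the job is handed in when it is done.

```bash
mkdir -p pics
cat > h.py <<'E'
import numpy as np, cv2, json
from rig import manip
from scipy.spatial.transform import Rotation as R
def world(cam,dep,C,uv):
    K=np.array(C["intrinsics"]);k=C["k1"];P=np.array(C["pose"])
    uv=np.atleast_2d(uv).astype(float)
    d=(uv-[K[0,2],K[1,2]])/[K[0,0],K[1,1]]
    s=d.copy()
    for _ in range(20): s=d/(1+k*(s**2).sum(1,keepdims=True))
    z=dep[uv[:,1].round().astype(int),uv[:,0].round().astype(int)] if not np.isscalar(dep) else np.full(len(uv),dep)
    p=np.c_[s[:,0]*z,-s[:,1]*z,-z]
    return p@P[:3,:3].T+P[:3,3]
def rot():
    s=manip.get_state();q=s["tool_rot"];return s,R.from_quat([q[1],q[2],q[3],q[0]])
E
python3 - <<'E'
from h import *
s,r=rot();print(s["eef_pos"],s["force"],s["width"]);print(r.as_matrix().round(3))
for n in("top","side"):
    C=manip.get_calibration(n);im,d=manip.snapshot(n);cv2.imwrite(f"pics/{n}0.png",im);np.save(n+"0.npy",d)
    print(n,np.array(C["pose"]).round(3).tolist())
    for t in ["thick_spacer","middle_spacer","thin_spacer","sander","clamp_nut","resin_cup","pigment_cup","paper_cup","sanding_block"]:
        for o in manip.regions_of(t,n)[:5]:
            m=o["region"]&(d>0)
            v,u=np.nonzero(m)
            w=world(n,d,C,np.c_[u,v]);zt=np.percentile(w[:,2],95);top=w[w[:,2]>zt-.006]
            c=(top[:,:2].max(0)+top[:,:2].min(0))/2
            print(t,round(o["score"],2),np.round(o["position"]),m.sum(),"ztop",zt.round(4),"c",c.round(4),"ext",np.ptp(top[:,:2],axis=0).round(4))
E
```

```text
[ 0.20344063 -0.53755594  0.24169807] [-0.4184503  -0.35991614  0.25350956] 1.0003387976550766
[[ 0.935  0.354 -0.   ]
 [ 0.354 -0.935  0.001]
 [ 0.    -0.001 -1.   ]]
top [[0.016, 0.987, -0.159, 0.426], [-1.0, 0.018, 0.006, -0.018], [0.009, 0.158, 0.987, 0.838], [0.0, 0.0, 0.0, 1.0]]
thick_spacer 0.58 [273. 225.] 209 ztop 0.0245 c [ 0.4849 -0.0513] ext [0.0406 0.0407]
thick_spacer 0.55 [313. 273.] 446 ztop 0.0351 c [ 0.3735 -0.1528] ext [0.0507 0.0507]
middle_spacer 0.46 [246. 149.] 218 ztop 0.0185 c [ 0.6465 -0.0019] ext [0.0419 0.0399]
thin_spacer 0.76 [353. 252.] 249 ztop 0.0129 c [ 0.403  -0.2438] ext [0.0419 0.0447]
thin_spacer 0.75 [342. 183.] 223 ztop 0.0134 c [ 0.5815 -0.2343] ext [0.0427 0.0419]
thin_spacer 0.62 [354. 221.] 229 ztop 0.0132 c [ 0.4939 -0.2545] ext [0.041  0.0422]
thin_spacer 0.62 [390. 200.] 245 ztop 0.0136 c [ 0.5414 -0.334 ] ext [0.0419 0.0418]
sander 0.78 [132. 216.] 3331 ztop 0.0929 c [0.49   0.2488] ext [0.0249 0.0202]
sander 0.74 [210. 270.] 199 ztop 0.0161 c [0.3727 0.0734] ext [0.0347 0.0314]
clamp_nut 0.58 [212. 268.] 213 ztop 0.0162 c [0.3717 0.074
[... 1032 characters left out ...]
13 c [ 0.5823 -0.2333] ext [0.0375 0.0404]
sander 0.89 [240. 334.] 7178 ztop 0.1046 c [0.4905 0.2519] ext [0.0244 0.0224]
sander 0.67 [264. 197.] 418 ztop 0.0349 c [ 0.5546 -0.1429] ext [0.0494 0.0523]
clamp_nut 0.67 [334. 276.] 327 ztop 0.0175 c [0.3728 0.0741] ext [0.0353 0.0357]
resin_cup 0.85 [264. 197.] 427 ztop 0.035 c [ 0.5536 -0.1429] ext [0.0487 0.0523]
pigment_cup 0.83 [347. 203.] 483 ztop 0.0351 c [ 0.3745 -0.1532] ext [0.0497 0.0548]
pigment_cup 0.46 [240. 334.] 7104 ztop 0.1033 c [0.4905 0.2533] ext [0.0244 0.0195]
paper_cup 0.26 [346. 204.] 431 ztop 0.035 c [ 0.3737 -0.1525] ext [0.0476 0.0533]
sanding_block 0.6 [143. 238.] 1102 ztop 0.0329 c [0.7389 0.0669] ext [0.0625 0.1013]
```

View pics/top0.png

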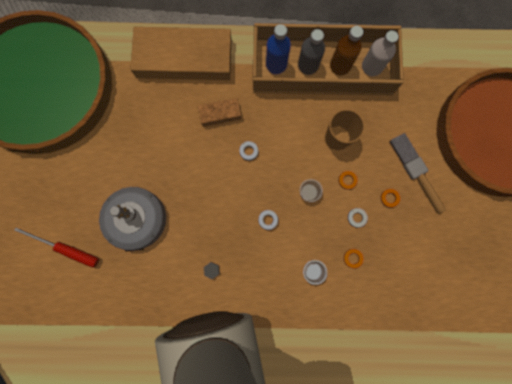

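View pics/side0.png

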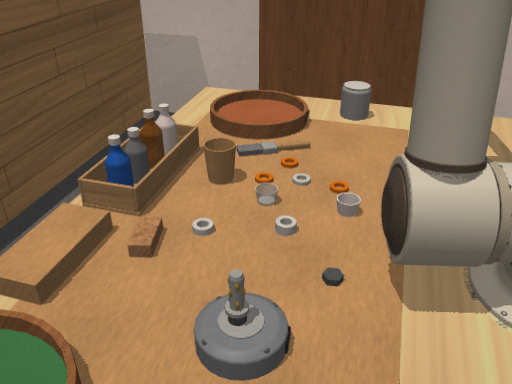

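Aluminium rings in the top picture are at (268,220), (248,150) and (358,218), with measured tops of about 24, 18 and 13 mm, so thick, middle and thin. The rings at (347,180), (390,198) and (353,258) are orange look-alikes of the thin one. The sander is at (132,216). I'll confirm with one crop and measure the arbor.

Run:
```python
from h import *
im=cv2.imread("pics/top0.png");a=cv2.resize(im[135:270,235:405],None,fx=3,fy=3,interpolation=2)
b=cv2.resize(im[180:255,95:170],None,fx=3.6,fy=3.6,interpolation=2)
s=cv2.imread("pics/side0.png");c=cv2.resize(s[260:380,190:295],None,fx=2.5,fy=2.5,interpolation=2)
o=np.zeros((570,785,3),np.uint8);o[:405,:510]=a;o[:270,512:782]=b;o[270:570,512:774]=c[:,:262];cv2.imwrite("pics/crop0.png",o)
for n,box in(("top",(95,180,170,255)),("side",(190,260,295,380))):
    C=manip.get_calibration(n);d=np.load(n+"0.npy")
    u,v=np.meshgrid(range(box[0],box[2]),range(box[1],box[3]));u=u.ravel();v=v.ravel();k=d[v,u]>0;u=u[k];v=v[k]
    w=world(n,d,C,np.c_[u,v])
    h,e=np.histogram(w[:,2],bins=np.arange(-.01,.16,.005));print(n,[(round(x,3),int(y)) for x,y in zip(e,h) if y])
    hz=w[(w[:,2]>.025)&(w[:,2]<.06)];hh=np.median(hz[:,2]);
    top=w[abs(w[:,2]-hh)<.004]
    (cx,cy),rad=cv2.minEnclosingCircle((top[:,:2]*1000).astype(np.float32));print("housing z",hh,"c",cx,cy,rad)
    for lo in np.arange(hh+.008,.16,.008):
        q=w[(w[:,2]>lo)&(w[:,2]<lo+.008)]
        if len(q):print("z",lo.round(3),len(q),"min",q[:,:2].min(0).round(4),"max",q[:,:2].max(0).round(4),"mid",((q[:,:2].min(0)+q[:,:2].max(0))/2).round(4))
```

```text
top [(np.float64(-0.005), 623), (np.float64(0.0), 1634), (np.float64(0.005), 34), (np.float64(0.01), 28), (np.float64(0.015), 37), (np.float64(0.02), 28), (np.float64(0.025), 47), (np.float64(0.03), 41), (np.float64(0.035), 398), (np.float64(0.04), 1250), (np.float64(0.045), 1155), (np.float64(0.05), 9), (np.float64(0.065), 11), (np.float64(0.07), 97), (np.float64(0.075), 14), (np.float64(0.08), 6), (np.float64(0.085), 16), (np.float64(0.09), 9), (np.float64(0.095), 7), (np.float64(0.1), 9), (np.float64(0.105), 13), (np.float64(0.11), 11), (np.float64(0.115), 6), (np.float64(0.12), 18), (np.float64(0.125), 20), (np.float64(0.13), 67), (np.float64(0.135), 14)]
housing z 0.04434980957551715 c 483.2674865722656 250.57315063476562 67.03732299804688
z 0.052 2 min [0.4842 0.2365] max [0.4885 0.2383] mid [0.4863 0.2374]
z 0.06 6 min [0.4724 0.234 ] max [0.4999 0.248 ] mid [0.4862 0.241 ]
z 0.068 110 min [0.472  0.2329] max [0.5057 0.2623] mid [0.4888 0.2476]
z 0.076 11 min [0.4795 0.2404] max [0.5005 0.2508] mid [0.49   0.2456]
z 0.084 22 min [0.4809 0.2394] max [0.5021 0.2507] mid [0.4915 
[... 1327 characters left out ...]
min [0.4737 0.251 ] max [0.5052 0.2676] mid [0.4894 0.2593]
z 0.069 243 min [0.4734 0.235 ] max [0.5091 0.269 ] mid [0.4912 0.252 ]
z 0.077 59 min [0.4805 0.2424] max [0.5037 0.2623] mid [0.4921 0.2523]
z 0.085 73 min [0.4804 0.2414] max [0.5037 0.263 ] mid [0.492  0.2522]
z 0.093 58 min [0.4806 0.251 ] max [0.4999 0.2614] mid [0.4902 0.2562]
z 0.101 64 min [0.4784 0.2512] max [0.5001 0.2617] mid [0.4892 0.2565]
z 0.109 69 min [0.4792 0.2501] max [0.4993 0.2625] mid [0.4893 0.2563]
z 0.117 77 min [0.4807 0.2407] max [0.5027 0.2631] mid [0.4917 0.2519]
z 0.125 77 min [0.4803 0.2471] max [0.5023 0.2618] mid [0.4913 0.2545]
z 0.133 100 min [0.4815 0.2419] max [0.4991 0.2602] mid [0.4903 0.2511]
```

View pics/crop0.png

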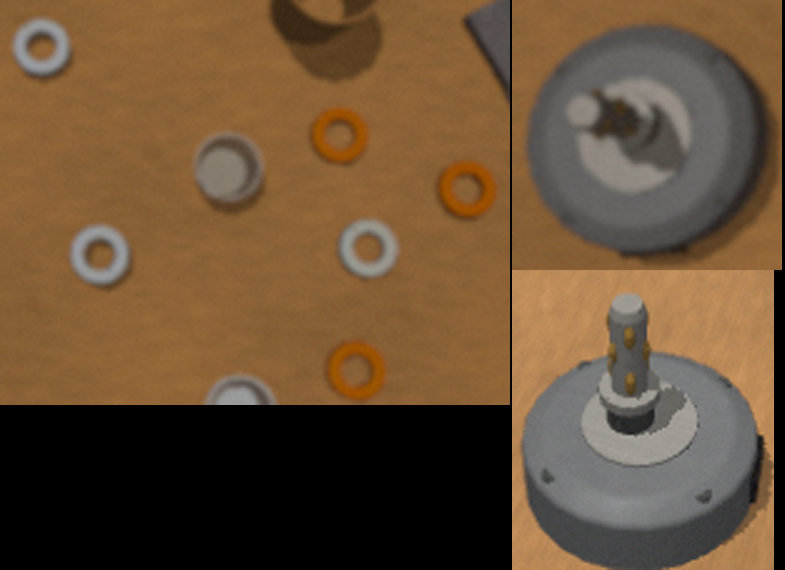

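The crop confirms three silver rings: thick (268,220), middle (248,150) and thin (358,218). The rest are orange. The arbor is at about (0.490, 0.2505), about 6 mm off the housing centre (0.484, 0.2515). Its top is at about 0.134, so the seat is at about 0.073. I'm going to the thick ring first.

```bash
python3 -m inch '[{"claw":-1,"translation":[0.9,-0.75,0],"rotation":[0,0,0]},{"claw":-1,"translation":[0.9,-0.75,0],"rotation":[0,0,0]},{"claw":-1,"translation":[0.9,-0.75,0],"rotation":[0,0,0]},{"claw":-1,"translation":[0.9,-0.75,0],"rotation":[0,0,0]}]'
python3 -m inch '[{"claw":-1,"translation":[0.9,-0.75,0],"rotation":[0,0,0]},{"claw":-1,"translation":[0.9,-0.75,0],"rotation":[0,0,0]},{"claw":-1,"translation":[0.9,-0.75,0],"rotation":[0,0,0]},{"claw":-1,"translation":[0.9,-0.75,0],"rotation":[0,0,0]}]'
python3 -m inch '[{"claw":-1,"translation":[0.38,-0.275,0.4],"rotation":[0,0,0]},{"claw":-1,"translation":[0.38,-0.275,0.4],"rotation":[0,0,0]},{"claw":-1,"translation":[0.38,-0.275,0.4],"rotation":[0,0,0]},{"claw":-1,"translation":[0.38,-0.275,0.4],"rotation":[0,0,0]}]'
cat >> h.py <<'E'
def ring(name,ztop,near,R_=.022):
    """wrist look: ring centre from its top surface, tool delta in units"""
    C=manip.get_calibration("wrist");s,r=rot();im,d=manip.snapshot("wrist")
    v,u=np.nonzero(d>0);w=world("w",d,C,np.c_[u,v])
    k=(abs(w[:,2]-ztop)<.005)&(np.hypot(*(w[:,:2]-near).T)<.04);q=w[k]
    if len(q)<10: print("few",len(q)); return im,C,w
    (cx,cy),rad=cv2.minEnclosingCircle((q[:,:2]*1000).astype(np.float32));c=np.array([cx,cy])/1000
    from scipy.optimize import least_squares
    print("n",len(q),"ztop",np.median(q[:,2]).round(4),"circle",c.round(4),rad)
    e=r.inv().apply([*(c-s["eef_pos"][:2]),0]);print("tool delta mm",(e*1000).round(1),"units",(e/.2).round(4),"eef",np.round(s["eef_pos"],4))
    return im,C,w
E
python3 - <<'E'
from h import *
im,C,w=ring("thick",.023,np.array([.485,-.0513]));cv2.imwrite("pics/w1.png",im)
for o in manip.search_frame("thick_spacer","wrist"):print(o["score"],o["position"])
E
```

```text
time: 1.5
eef_pos: [0.3195, -0.3317, 0.2425]
tool_rot: [0.0, 0.984, 0.18, 0.0]
force: [0.4, -0.0, 0.3]
width: 0.995
gripper_force: 0.0
time: 2.0
eef_pos: [0.4347, -0.1275, 0.2426]
tool_rot: [0.0, 0.984, 0.18, 0.0]
force: [1.1, -0.2, 0.4]
width: 1.0
gripper_force: 0.0
time: 2.5
eef_pos: [0.4857, -0.0516, 0.1627]
tool_rot: [0.0, 0.984, 0.18, 0.0]
force: [-0.1, 0.4, -0.7]
width: 0.996
gripper_force: 0.0
n 900 ztop 0.0224 circle [ 0.4863 -0.0504] 21.907581329345703
tool delta mm [ 0.9 -0.9 -0. ] units [ 0.0047 -0.0043 -0.    ] eef [ 0.4857 -0.0516  0.1627]
0.57 [260.6, 187.0]
```

View pics/w1.png

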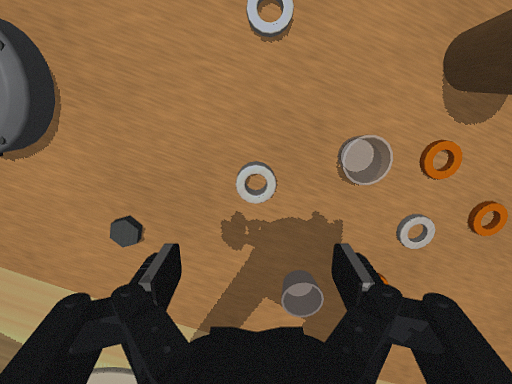

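The wrist view shows the thick ring at (257,183), radius 21.9 mm and top at 22.4 mm. Both match, so I'll descend and grip.

```bash
python3 -m inch '[{"claw":-1,"translation":[0.005,-0.004,0.3],"rotation":[0,0,0]},{"claw":-1,"translation":[0.005,-0.004,0.55],"rotation":[0,0,0]},{"claw":-1,"translation":[0.005,-0.004,0.7],"rotation":[0,0,0]},{"claw":-1,"translation":[0.005,-0.004,0.745],"rotation":[0,0,0]},{"claw":-1,"translation":[0.005,-0.004,0.745],"rotation":[0,0,0]},{"claw":1,"translation":[0.005,-0.004,0.745],"rotation":[0,0,0]},{"claw":1,"translation":[0.005,-0.004,0.745],"rotation":[0,0,0]},{"claw":1,"translation":[0.005,-0.004,0.745],"rotation":[0,0,0]},{"claw":1,"translation":[0.005,-0.004,0.745],"rotation":[0,0,0]}]'
python3 -m inch '[{"claw":1,"translation":[0,0,0],"rotation":[0,0,0]},{"claw":1,"translation":[0,0,0],"rotation":[0,0,0]}]'
```

```text
time: 3.72
eef_pos: [0.4868, -0.0505, 0.0146]
tool_rot: [0.0, 0.984, 0.18, 0.001]
force: [-5.4, 1.1, 16.6]
width: 0.492
gripper_force: 58.8
time: 3.98
eef_pos: [0.4868, -0.0504, 0.0146]
tool_rot: [0.0, 0.984, 0.18, 0.001]
force: [-5.3, 0.1, 16.2]
width: 0.489
gripper_force: 58.8
```

```bash
python3 -m inch '[{"claw":1,"translation":[0,0,-0.3],"rotation":[0,0,0]},{"claw":1,"translation":[0,0,-0.6],"rotation":[0,0,0]},{"claw":1,"translation":[0.1,-0.25,-0.93],"rotation":[0,0,0]},{"claw":1,"translation":[0.2,-0.5,-0.93],"rotation":[0,0,0]},{"claw":1,"translation":[0.3,-0.75,-0.93],"rotation":[0,0,0]},{"claw":1,"translation":[0.38,-0.95,-0.93],"rotation":[0,0,0]},{"claw":1,"translation":[0.38,-0.95,-0.93],"rotation":[0,0,0]},{"claw":1,"translation":[0.38,-0.95,-0.93],"rotation":[0,0,0]}]'
cat >> h.py <<'E'
def arbor():
    C=manip.get_calibration("wrist");s,r=rot();im,d=manip.snapshot("wrist")
    v,u=np.nonzero(d>0);w=world("w",d,C,np.c_[u,v])
    near=np.hypot(*(w[:,:2]-[.49,.2505]).T)
    k=(near<.022)&(w[:,2]>.08)&(w[:,2]<.15);q=w[k];zt=np.percentile(q[:,2],97);print("arbor n",len(q),"top",zt.round(4))
    t=q[q[:,2]>zt-.003]
    (cx,cy),rad=cv2.minEnclosingCircle((t[:,:2]*1000).astype(np.float32));print("topface",len(t),cx,cy,rad,"mean",t.mean(0).round(4))
    cl=w[(near<.022)&(w[:,2]>.062)&(w[:,2]<.08)];print("collar z",np.median(cl[:,2]) if len(cl) else None)
    c=np.array([cx,cy])/1000;e=r.inv().apply([*(c-s["eef_pos"][:2]),0]);print("tool delta units",(e/.2).round(4),"eef",np.round(s["eef_pos"],4))
    return im
E
python3 - <<'E'
from h import *
im=arbor();cv2.imwrite("pics/w2.png",im)
E
```

```text
time: 4.97
eef_pos: [0.49, 0.1541, 0.1995]
tool_rot: [0.0, 0.984, 0.18, 0.0]
force: [0.5, -0.7, -0.3]
width: 0.486
gripper_force: 61.7
arbor n 1146 top 0.1351
topface 426 490.46923828125 250.67034912109375 9.378045082092285 mean [0.4906 0.2509 0.1342]
collar z 0.07324787769498875
tool delta units [ 1.733e-01 -4.505e-01 -1.000e-04] eef [0.49   0.1541 0.1995]
```

View pics/w2.png

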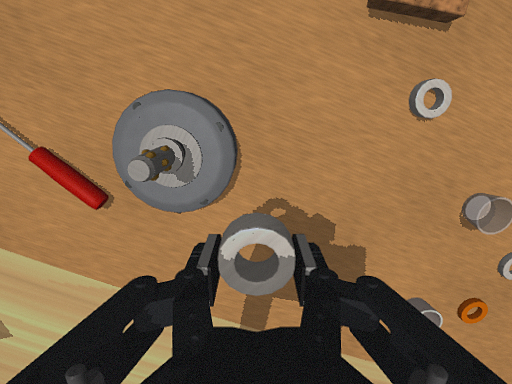

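The held ring is at (257,253), level. The arbor top is at (140,170), which gives (0.4905, 0.2508). I'll move over it, stay just above, and check the ring's offset in the grip.

```bash
cat >> h.py <<'E'
def held(h):
    C=manip.get_calibration("wrist");s,r=rot();im,d=manip.snapshot("wrist");p=np.array(s["eef_pos"])
    v,u=np.nonzero(d>0);w=world("w",d,C,np.c_[u,v])
    l=r.inv().apply(w-p)*1000   # tool frame mm
    k=(abs(l[:,1])<21)&(abs(l[:,0])<26)&(l[:,2]>-20)&(l[:,2]<14);q=l[k]
    zt=np.percentile(q[:,2],5);t=q[abs(q[:,2]-zt)<4];(cx,cy),rad=cv2.minEnclosingCircle(t[:,:2].astype(np.float32))
    A=np.c_[t[:,:2],np.ones(len(t))];f=np.linalg.lstsq(A,t[:,2],rcond=None)[0]
    print("held n",len(t),"top z tool",np.median(t[:,2]).round(1),"centre tool mm",cx,cy,"rad",rad,"x-range",t[:,0].min(),t[:,0].max(),"tilt",f[:2].round(3))
    return im
E
python3 - <<'E'
from h import *
held(22)
E
python3 -m inch '[{"claw":1,"translation":[0.08,-0.22,0],"rotation":[0,0,0]},{"claw":1,"translation":[0.173,-0.45,0],"rotation":[0,0,0]},{"claw":1,"translation":[0.173,-0.45,0.15],"rotation":[0,0,0]},{"claw":1,"translation":[0.173,-0.45,0.2],"rotation":[0,0,0]},{"claw":1,"translation":[0.173,-0.45,0.2],"rotation":[0,0,0]}]'
```

```text
held n 3176 top z tool -7.5 centre tool mm 0.39299505949020386 -0.11716996133327484 rad 23.559906005859375 x-range -22.044436400187433 21.768315772003284 tilt [ 0.002 -0.004]
time: 5.7
eef_pos: [0.4907, 0.2497, 0.1592]
tool_rot: [0.0, 0.984, 0.179, -0.0]
force: [0.4, -0.5, -0.7]
width: 0.488
gripper_force: 61.7
```

```bash
python3 -m inch '[{"claw":1,"translation":[0.001,-0.003,0.03],"rotation":[0,0,0]},{"claw":1,"translation":[0.001,-0.003,0.05],"rotation":[0,0,0]},{"claw":1,"translation":[0.001,-0.003,0.065],"rotation":[0,0,0]},{"claw":1,"translation":[0.001,-0.003,0.075],"rotation":[0,0,0]},{"claw":1,"translation":[0.001,-0.003,0.085],"rotation":[0,0,0]},{"claw":1,"translation":[0.001,-0.003,0.085],"rotation":[0,0,0]}]'
```

```text
time: 6.45
eef_pos: [0.4905, 0.2513, 0.1423]
tool_rot: [-0.0, 0.984, 0.18, -0.0]
force: [-0.7, -0.9, -1.3]
width: 0.492
gripper_force: 61.7
```

```bash
python3 -m inch '[{"claw":1,"translation":[0,0.002,0.01],"rotation":[0,0,0]},{"claw":1,"translation":[0,0.002,0.018],"rotation":[0,0,0]},{"claw":1,"translation":[0,0.002,0.026],"rotation":[0,0,0]},{"claw":1,"translation":[0,0.002,0.034],"rotation":[0,0,0]}]'
python3 -m inch '[{"claw":1,"translation":[0,0,0.008],"rotation":[0,0,0]},{"claw":1,"translation":[0,0,0.016],"rotation":[0,0,0]},{"claw":1,"translation":[0,0,0.024],"rotation":[0,0,0]},{"claw":1,"translation":[0,0,0.032],"rotation":[0,0,0]}]'
```

```text
time: 6.95
eef_pos: [0.4908, 0.251, 0.1356]
tool_rot: [-0.0, 0.984, 0.18, 0.0]
force: [-0.3, 0.4, 2.2]
width: 0.493
gripper_force: 61.9
time: 7.45
eef_pos: [0.4907, 0.251, 0.129]
tool_rot: [-0.0, 0.984, 0.18, -0.0]
force: [0.1, 0.1, 1.0]
width: 0.488
gripper_force: 61.9
```

```bash
python3 -m inch '[{"claw":1,"translation":[0,0,0.01],"rotation":[0,0,0]},{"claw":1,"translation":[0,0,0.02],"rotation":[0,0,0]},{"claw":1,"translation":[0,0,0.03],"rotation":[0,0,0]},{"claw":1,"translation":[0,0,0.04],"rotation":[0,0,0]},{"claw":1,"translation":[0,0,0.05],"rotation":[0,0,0]},{"claw":1,"translation":[0,0,0.06],"rotation":[0,0,0]}]'
python3 -m inch '[{"claw":1,"translation":[0,0,0.01],"rotation":[0,0,0]},{"claw":1,"translation":[0,0,0.02],"rotation":[0,0,0]},{"claw":1,"translation":[0,0,0.03],"rotation":[0,0,0]},{"claw":1,"translation":[0,0,0.04],"rotation":[0,0,0]},{"claw":1,"translation":[0,0,0.05],"rotation":[0,0,0]},{"claw":1,"translation":[0,0,0.06],"rotation":[0,0,0]}]'
python3 -m inch '[{"claw":1,"translation":[0,0,0.01],"rotation":[0,0,0]},{"claw":1,"translation":[0,0,0.02],"rotation":[0,0,0]},{"claw":1,"translation":[0,0,0.03],"rotation":[0,0,0]},{"claw":1,"translation":[0,0,0.04],"rotation":[0,0,0]},{"claw":1,"translation":[0,0,0.05],"rotation":[0,0,0]}]'
```

```text
time: 8.2
eef_pos: [0.4907, 0.251, 0.1171]
tool_rot: [-0.0, 0.984, 0.18, 0.0]
force: [-0.9, 0.7, 2.8]
width: 0.491
gripper_force: 62.0
time: 8.95
eef_pos: [0.4906, 0.251, 0.1049]
tool_rot: [-0.0, 0.984, 0.18, -0.0]
force: [0.0, -0.1, 1.4]
width: 0.489
gripper_force: 61.9
time: 9.57
eef_pos: [0.4907, 0.251, 0.095]
tool_rot: [-0.0, 0.984, 0.18, 0.0]
force: [-0.7, 0.5, 2.8]
width: 0.491
gripper_force: 62.0
```

```bash
python3 -m inch '[{"claw":1,"translation":[0,0,0.006],"rotation":[0,0,0]},{"claw":1,"translation":[0,0,0.012],"rotation":[0,0,0]},{"claw":1,"translation":[0,0,0.017],"rotation":[0,0,0]},{"claw":1,"translation":[0,0,0.022],"rotation":[0,0,0]}]'
python3 -m inch '[{"claw":1,"translation":[0,0,0.004],"rotation":[0,0,0]},{"claw":1,"translation":[0,0,0.007],"rotation":[0,0,0]},{"claw":1,"translation":[0,0,0.007],"rotation":[0,0,0]}]'
```

```text
time: 10.07
eef_pos: [0.4907, 0.251, 0.0907]
tool_rot: [-0.0, 0.984, 0.18, 0.0]
force: [0.0, -1.0, 1.4]
width: 0.491
gripper_force: 61.9
time: 10.45
eef_pos: [0.4907, 0.251, 0.0893]
tool_rot: [-0.0, 0.984, 0.18, -0.0]
force: [-0.5, 0.1, -0.6]
width: 0.49
gripper_force: 61.8
```

```bash
python3 -m inch '[{"claw":1,"translation":[0,0,0.003],"rotation":[0,0,0]},{"claw":1,"translation":[0,0,0.005],"rotation":[0,0,0]},{"claw":1,"translation":[0,0,0.005],"rotation":[0,0,0]}]'
python3 -m inch '[{"claw":1,"translation":[0,0,0.003],"rotation":[0,0,0]},{"claw":1,"translation":[0,0,0.004],"rotation":[0,0,0]},{"claw":1,"translation":[0,0,0.004],"rotation":[0,0,0]}]'
```

```text
time: 10.82
eef_pos: [0.4907, 0.251, 0.0883]
tool_rot: [-0.0, 0.984, 0.18, -0.0]
force: [-0.1, -0.4, 0.1]
width: 0.486
gripper_force: 61.8
time: 11.2
eef_pos: [0.4907, 0.251, 0.0876]
tool_rot: [-0.0, 0.984, 0.18, -0.0]
force: [-0.1, -0.5, 1.9]
width: 0.487
gripper_force: 62.0
```

```bash
python3 -m inch '[{"claw":1,"translation":[0,0,0.003],"rotation":[0,0,0]},{"claw":1,"translation":[0,0,0.004],"rotation":[0,0,0]}]'
python3 -m inch '[{"claw":1,"translation":[0,0,0.003],"rotation":[0,0,0]},{"claw":1,"translation":[0,0,0.004],"rotation":[0,0,0]}]'
```

```text
time: 11.45
eef_pos: [0.4908, 0.251, 0.0874]
tool_rot: [-0.0, 0.984, 0.18, 0.0]
force: [-5.2, -2.0, 14.4]
width: 0.491
gripper_force: 63.1
time: 11.7
eef_pos: [0.4908, 0.251, 0.0874]
tool_rot: [-0.0, 0.984, 0.18, 0.0]
force: [-9.1, -3.9, 24.0]
width: 0.487
gripper_force: 64.1
```

Contact at TCP z 0.0874, where the force rose sharply, so the seat is at about 0.0728 as expected. I'll release and go to the middle ring.

```bash
python3 -m inch '[{"claw":-1,"translation":[0,0,0],"rotation":[0,0,0]},{"claw":-1,"translation":[0,0,0],"rotation":[0,0,0]},{"claw":-1,"translation":[0,0,0],"rotation":[0,0,0]},{"claw":-1,"translation":[0,0,-0.1],"rotation":[0,0,0]},{"claw":-1,"translation":[0,0,-0.3],"rotation":[0,0,0]},{"claw":-1,"translation":[0,0,-0.5],"rotation":[0,0,0]},{"claw":-1,"translation":[0.1,0.25,-0.5],"rotation":[0,0,0]},{"claw":-1,"translation":[0.2,0.5,-0.5],"rotation":[0,0,0]},{"claw":-1,"translation":[0.28,0.75,-0.5],"rotation":[0,0,0]},{"claw":-1,"translation":[0.28,0.98,-0.5],"rotation":[0,0,0]}]'
python3 -m inch '[{"claw":-1,"translation":[0,0.24,0],"rotation":[0,0,0]},{"claw":-1,"translation":[0,0.48,0.15],"rotation":[0,0,0]},{"claw":-1,"translation":[0,0.48,0.15],"rotation":[0,0,0]}]'
python3 - <<'E'
from h import *
im,C,w=ring("middle",.0165,np.array([.6465,-.002]))
cv2.imwrite("pics/w3.png",im)
k=(np.hypot(*(w[:,:2]-[.4907,.251]).T)<.024)&(w[:,2]>.08)&(w[:,2]<.105);q=w[k]
if len(q):print("placed ring top",len(q),np.median(q[:,2]),q.mean(0))
E
```

```text
time: 12.95
eef_pos: [0.6136, 0.0859, 0.1854]
tool_rot: [-0.0, 0.984, 0.18, -0.0]
force: [0.3, 0.4, -0.7]
width: 1.001
gripper_force: 0.0
time: 13.32
eef_pos: [0.6461, -0.0052, 0.1529]
tool_rot: [-0.0, 0.984, 0.178, -0.002]
force: [-0.8, 0.7, -0.3]
width: 1.006
gripper_force: 0.0
n 923 ztop 0.0164 circle [ 0.6475 -0.0034] 21.938465118408203
tool delta mm [ 2.  -1.3 -0. ] units [ 0.0099 -0.0063 -0.    ] eef [ 0.6461 -0.0052  0.1529]
```

```bash
python3 -m inch '[{"claw":-1,"translation":[0.003,0.0075,0.3],"rotation":[0,0,0]},{"claw":-1,"translation":[0.003,0.0075,0.5],"rotation":[0,0,0]},{"claw":-1,"translation":[0.003,0.0075,0.65],"rotation":[0,0,0]},{"claw":-1,"translation":[0.003,0.0075,0.69],"rotation":[0,0,0]},{"claw":-1,"translation":[0.003,0.0075,0.69],"rotation":[0,0,0]}]'
```

```text
time: 14.0
eef_pos: [0.6478, -0.0029, 0.0188]
tool_rot: [0.0, 0.984, 0.18, 0.0]
force: [0.1, -0.0, 0.8]
width: 1.0
gripper_force: 0.0
```

```bash
python3 -m inch '[{"claw":-1,"translation":[0,0,0.0145],"rotation":[0,0,0]},{"claw":1,"translation":[0,0,0.0145],"rotation":[0,0,0]},{"claw":1,"translation":[0,0,0.0145],"rotation":[0,0,0]},{"claw":1,"translation":[0,0,0.0145],"rotation":[0,0,0]},{"claw":1,"translation":[0,0,0.0145],"rotation":[0,0,0]},{"claw":1,"translation":[0,0,0.0145],"rotation":[0,0,0]}]'
python3 -m inch '[{"claw":1,"translation":[0,0,-0.3],"rotation":[0,0,0]},{"claw":1,"translation":[0,0,-0.6],"rotation":[0,0,0]},{"claw":1,"translation":[-0.05,-0.25,-0.9],"rotation":[0,0,0]},{"claw":1,"translation":[-0.1,-0.5,-0.9],"rotation":[0,0,0]},{"claw":1,"translation":[-0.2,-0.75,-0.9],"rotation":[0,0,0]},{"claw":1,"translation":[-0.29,-1,-0.9],"rotation":[0,0,0]},{"claw":1,"translation":[-0.29,-1,-0.9],"rotation":[0,0,0]},{"claw":1,"translation":[-0.29,-1,-0.9],"rotation":[0,0,0]}]'
python3 - <<'E'
from h import *
held(16);im=arbor();cv2.imwrite("pics/w4.png",im)
E
```

```text
time: 14.75
eef_pos: [0.6478, -0.0035, 0.0161]
tool_rot: [0.0, 0.984, 0.18, 0.0]
force: [-3.8, -0.4, 11.4]
width: 0.487
gripper_force: 59.2
time: 15.75
eef_pos: [0.5227, 0.1629, 0.1953]
tool_rot: [0.0, 0.984, 0.18, 0.0]
force: [1.1, -0.6, -0.9]
width: 0.479
gripper_force: 61.1
held n 205 top z tool -12.7 centre tool mm 0.6522289514541626 -0.07239314168691635 rad 23.650047302246094 x-range -11.195132051053813 11.703589455241561 tilt [-0.015 -0.003]
arbor n 2069 top 0.135
topface 396 490.1593322753906 250.9289093017578 9.268275260925293 mean [0.4907 0.2508 0.1342]
collar z 0.07798691792630211
tool delta units [ 2.900e-03 -4.712e-01 -1.000e-04] eef [0.5229 0.1626 0.1951]
```

View pics/w4.png

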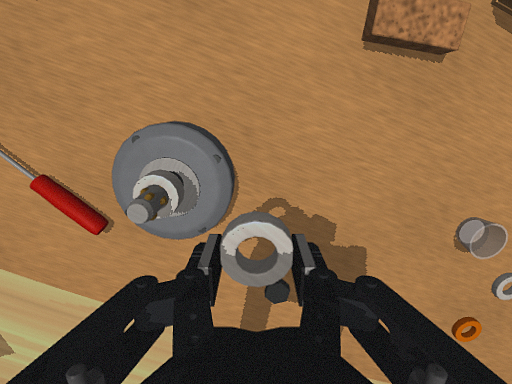

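The thick ring sits on the collar at about (160,190), and the middle ring is held level at (257,250). I'm moving over the arbor.

```bash
python3 -m inch '[{"claw":1,"translation":[0.003,-0.24,0],"rotation":[0,0,0]},{"claw":1,"translation":[0.006,-0.468,0],"rotation":[0,0,0]},{"claw":1,"translation":[0.006,-0.468,0.1],"rotation":[0,0,0]},{"claw":1,"translation":[0.006,-0.468,0.19],"rotation":[0,0,0]},{"claw":1,"translation":[0.006,-0.468,0.19],"rotation":[0,0,0]},{"claw":1,"translation":[0.006,-0.468,0.19],"rotation":[0,0,0]}]'
```

```text
time: 16.6
eef_pos: [0.491, 0.2504, 0.1574]
tool_rot: [-0.0, 0.984, 0.179, 0.0]
force: [-0.1, -0.7, -0.3]
width: 0.484
gripper_force: 61.1
```

```bash
python3 -m inch '[{"claw":1,"translation":[0,0,0.03],"rotation":[0,0,0]},{"claw":1,"translation":[0,0,0.05],"rotation":[0,0,0]},{"claw":1,"translation":[0,0,0.065],"rotation":[0,0,0]},{"claw":1,"translation":[0,0,0.075],"rotation":[0,0,0]},{"claw":1,"translation":[0,0,0.075],"rotation":[0,0,0]}]'
python3 -m inch '[{"claw":1,"translation":[0,0,0.008],"rotation":[0,0,0]},{"claw":1,"translation":[0,0,0.016],"rotation":[0,0,0]},{"claw":1,"translation":[0,0,0.024],"rotation":[0,0,0]},{"claw":1,"translation":[0,0,0.032],"rotation":[0,0,0]}]'
python3 -m inch '[{"claw":1,"translation":[0,0,0.008],"rotation":[0,0,0]},{"claw":1,"translation":[0,0,0.016],"rotation":[0,0,0]},{"claw":1,"translation":[0,0,0.024],"rotation":[0,0,0]},{"claw":1,"translation":[0,0,0.032],"rotation":[0,0,0]}]'
```

```text
time: 17.23
eef_pos: [0.4905, 0.251, 0.1419]
tool_rot: [-0.0, 0.984, 0.18, -0.0]
force: [-0.2, -0.9, -1.9]
width: 0.478
gripper_force: 61.1
time: 17.73
eef_pos: [0.4905, 0.251, 0.1356]
tool_rot: [-0.0, 0.984, 0.18, 0.0]
force: [-0.8, 0.2, 2.0]
width: 0.487
gripper_force: 61.3
time: 18.23
eef_pos: [0.4905, 0.251, 0.1291]
tool_rot: [-0.0, 0.984, 0.18, -0.0]
force: [-0.5, -0.9, 1.3]
width: 0.483
gripper_force: 61.3
```

```bash
python3 -m inch '[{"claw":1,"translation":[0,0,0.01],"rotation":[0,0,0]},{"claw":1,"translation":[0,0,0.02],"rotation":[0,0,0]},{"claw":1,"translation":[0,0,0.03],"rotation":[0,0,0]},{"claw":1,"translation":[0,0,0.04],"rotation":[0,0,0]},{"claw":1,"translation":[0,0,0.05],"rotation":[0,0,0]},{"claw":1,"translation":[0,0,0.06],"rotation":[0,0,0]}]'
python3 -m inch '[{"claw":1,"translation":[0,0,0.006],"rotation":[0,0,0]},{"claw":1,"translation":[0,0,0.012],"rotation":[0,0,0]},{"claw":1,"translation":[0,0,0.015],"rotation":[0,0,0]},{"claw":1,"translation":[0,0,0.018],"rotation":[0,0,0]}]'
python3 -m inch '[{"claw":1,"translation":[0,0,0.003],"rotation":[0,0,0]},{"claw":1,"translation":[0,0,0.005],"rotation":[0,0,0]},{"claw":1,"translation":[0,0,0.005],"rotation":[0,0,0]}]'
```

```text
time: 18.98
eef_pos: [0.4905, 0.251, 0.1172]
tool_rot: [-0.0, 0.984, 0.18, 0.0]
force: [-1.3, 0.8, 4.2]
width: 0.483
gripper_force: 61.4
time: 19.48
eef_pos: [0.4905, 0.251, 0.1135]
tool_rot: [-0.0, 0.984, 0.18, -0.0]
force: [-1.4, 0.3, 0.6]
width: 0.483
gripper_force: 61.3
time: 19.85
eef_pos: [0.4905, 0.251, 0.1126]
tool_rot: [-0.0, 0.984, 0.18, 0.0]
force: [0.4, -0.7, -0.5]
width: 0.482
gripper_force: 61.2
```

```bash
python3 -m inch '[{"claw":1,"translation":[0,0,0.003],"rotation":[0,0,0]},{"claw":1,"translation":[0,0,0.005],"rotation":[0,0,0]},{"claw":1,"translation":[0,0,0.005],"rotation":[0,0,0]}]'
python3 -m inch '[{"claw":1,"translation":[0,0,0.003],"rotation":[0,0,0]},{"claw":1,"translation":[0,0,0.005],"rotation":[0,0,0]},{"claw":1,"translation":[0,0,0.005],"rotation":[0,0,0]}]'
python3 -m inch '[{"claw":1,"translation":[0,0,0.003],"rotation":[0,0,0]},{"claw":1,"translation":[0,0,0.003],"rotation":[0,0,0]}]'
```

```text
time: 20.23
eef_pos: [0.4905, 0.251, 0.1116]
tool_rot: [-0.0, 0.984, 0.18, -0.0]
force: [0.3, 0.6, 0.2]
width: 0.477
gripper_force: 61.2
time: 20.6
eef_pos: [0.4906, 0.251, 0.1109]
tool_rot: [-0.0, 0.984, 0.18, 0.0]
force: [-1.3, -0.4, 4.5]
width: 0.481
gripper_force: 61.7
time: 20.85
eef_pos: [0.4906, 0.2511, 0.1108]
tool_rot: [-0.0, 0.984, 0.18, 0.0]
force: [-5.3, -1.6, 12.2]
width: 0.479
gripper_force: 62.4
```

Contact at 0.1108, and 0.1109 was expected, so the middle ring is seated. One more nudge, then release and go to the thin ring.

```bash
python3 -m inch '[{"claw":1,"translation":[0,0,0.003],"rotation":[0,0,0]},{"claw":1,"translation":[0,0,0.003],"rotation":[0,0,0]}]'
python3 -m inch '[{"claw":-1,"translation":[0,0,0],"rotation":[0,0,0]},{"claw":-1,"translation":[0,0,0],"rotation":[0,0,0]},{"claw":-1,"translation":[0,0,0],"rotation":[0,0,0]},{"claw":-1,"translation":[0,0,-0.1],"rotation":[0,0,0]},{"claw":-1,"translation":[0,0,-0.3],"rotation":[0,0,0]},{"claw":-1,"translation":[0,0,-0.4],"rotation":[0,0,0]},{"claw":-1,"translation":[-0.09,0.25,-0.4],"rotation":[0,0,0]},{"claw":-1,"translation":[-0.18,0.5,-0.4],"rotation":[0,0,0]},{"claw":-1,"translation":[-0.27,0.75,-0.4],"rotation":[0,0,0]},{"claw":-1,"translation":[-0.37,1,-0.4],"rotation":[0,0,0]}]'
python3 -m inch '[{"claw":-1,"translation":[-0.18,0.5,0],"rotation":[0,0,0]},{"claw":-1,"translation":[-0.37,1,0],"rotation":[0,0,0]},{"claw":-1,"translation":[-0.37,1,0],"rotation":[0,0,0]},{"claw":-1,"translation":[-0.37,1,0],"rotation":[0,0,0]}]'
python3 -m inch '[{"claw":-1,"translation":[-0.14,0.37,0.1],"rotation":[0,0,0]},{"claw":-1,"translation":[-0.14,0.37,0.2],"rotation":[0,0,0]},{"claw":-1,"translation":[-0.14,0.37,0.2],"rotation":[0,0,0]},{"claw":-1,"translation":[-0.14,0.37,0.2],"rotation":[0,0,0]}]'
python3 - <<'E'
from h import *
im,C,w=ring("thin",.0115,np.array([.494,-.2545]));cv2.imwrite("pics/w5.png",im)
E
```

```text
time: 21.1
eef_pos: [0.4907, 0.2511, 0.1108]
tool_rot: [-0.0, 0.984, 0.18, 0.001]
force: [-6.0, -2.1, 19.0]
width: 0.48
gripper_force: 63.1
time: 22.35
eef_pos: [0.4919, 0.0361, 0.1894]
tool_rot: [-0.0, 0.984, 0.18, 0.0]
force: [1.4, -0.8, 0.8]
width: 1.002
gripper_force: 0.0
time: 22.85
eef_pos: [0.4932, -0.1785, 0.1891]
tool_rot: [0.0, 0.984, 0.179, -0.0]
force: [0.9, -0.2, -0.2]
width: 0.998
gripper_force: 0.0
time: 23.35
eef_pos: [0.4939, -0.254, 0.1501]
tool_rot: [-0.0, 0.984, 0.18, 0.0]
force: [-1.0, 0.2, -0.3]
width: 1.001
gripper_force: 0.0
n 906 ztop 0.0114 circle [ 0.4958 -0.2557] 21.7883358001709
tool delta mm [1.2 2.2 0. ] units [0.0059 0.011  0.    ] eef [ 0.4939 -0.254   0.1501]
```

View pics/w5.png

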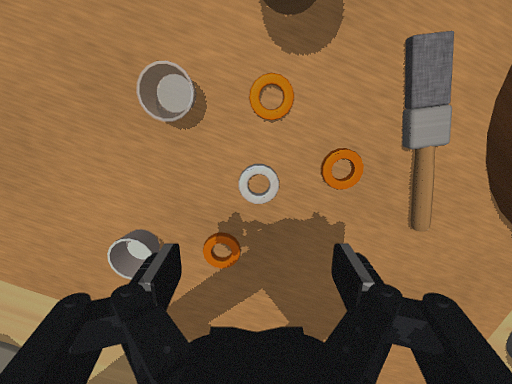

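The silver thin ring is at (259,184), with the orange ones clear of the fingers. Descending and gripping.

```bash
python3 -m inch '[{"claw":-1,"translation":[0.006,0.011,0.3],"rotation":[0,0,0]},{"claw":-1,"translation":[0.006,0.011,0.5],"rotation":[0,0,0]},{"claw":-1,"translation":[0.006,0.011,0.63],"rotation":[0,0,0]},{"claw":-1,"translation":[0.006,0.011,0.67],"rotation":[0,0,0]},{"claw":-1,"translation":[0.006,0.011,0.67],"rotation":[0,0,0]},{"claw":1,"translation":[0.006,0.011,0.67],"rotation":[0,0,0]},{"claw":1,"translation":[0.006,0.011,0.67],"rotation":[0,0,0]},{"claw":1,"translation":[0.006,0.011,0.67],"rotation":[0,0,0]},{"claw":1,"translation":[0.006,0.011,0.67],"rotation":[0,0,0]},{"claw":1,"translation":[0.006,0.011,0.67],"rotation":[0,0,0]}]'
python3 -m inch '[{"claw":1,"translation":[0,0,-0.3],"rotation":[0,0,0]},{"claw":1,"translation":[0,0,-0.6],"rotation":[0,0,0]},{"claw":1,"translation":[0.09,-0.25,-0.9],"rotation":[0,0,0]},{"claw":1,"translation":[0.18,-0.5,-0.9],"rotation":[0,0,0]},{"claw":1,"translation":[0.27,-0.75,-0.9],"rotation":[0,0,0]},{"claw":1,"translation":[0.37,-1,-0.9],"rotation":[0,0,0]},{"claw":1,"translation":[0.37,-1,-0.9],"rotation":[0,0,0]}]'
python3 -m inch '[{"claw":1,"translation":[0.1,-0.27,0],"rotation":[0,0,0]},{"claw":1,"translation":[0.2,-0.55,0],"rotation":[0,0,0]},{"claw":1,"translation":[0.3,-0.8,0],"rotation":[0,0,0]},{"claw":1,"translation":[0.34,-0.95,0],"rotation":[0,0,0]},{"claw":1,"translation":[0.34,-0.95,0],"rotation":[0,0,0]},{"claw":1,"translation":[0.34,-0.95,0],"rotation":[0,0,0]}]'
python3 - <<'E'
from h import *
held(11);im=arbor();cv2.imwrite("pics/w6.png",im)
E
```

```text
time: 24.65
eef_pos: [0.4959, -0.2565, 0.0166]
tool_rot: [0.0, 0.984, 0.18, 0.0]
force: [-2.8, 2.7, 12.7]
width: 0.466
gripper_force: 58.8
time: 25.52
eef_pos: [0.4938, -0.04, 0.196]
tool_rot: [-0.0, 0.983, 0.182, 0.001]
force: [0.9, -0.5, -0.1]
width: 0.469
gripper_force: 60.7
time: 26.28
eef_pos: [0.4905, 0.158, 0.1955]
tool_rot: [0.0, 0.984, 0.18, -0.0]
force: [0.6, -0.6, -0.4]
width: 0.466
gripper_force: 60.8
held n 223 top z tool -14.4 centre tool mm 1.2405422925949097 0.017204169183969498 rad 23.469240188598633 x-range -11.164880985205201 11.94968268772867 tilt [ 0.01 -0.  ]
arbor n 2377 top 0.1349
topface 442 490.27587890625 250.81307983398438 9.52168083190918 mean [0.4907 0.2508 0.1341]
collar z 0.07810335782690714
tool delta units [ 1.629e-01 -4.359e-01 -1.000e-04] eef [0.4906 0.1577 0.1955]
```

View pics/w6.png

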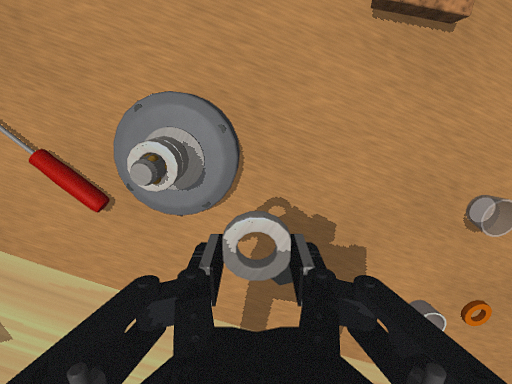

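The middle ring sits on the thick one at (155,165), and the thin ring is held level at (257,246).

```bash
python3 -m inch '[{"claw":1,"translation":[0.08,-0.22,0],"rotation":[0,0,0]},{"claw":1,"translation":[0.165,-0.435,0],"rotation":[0,0,0]},{"claw":1,"translation":[0.165,-0.435,0.1],"rotation":[0,0,0]},{"claw":1,"translation":[0.165,-0.435,0.18],"rotation":[0,0,0]},{"claw":1,"translation":[0.165,-0.435,0.18],"rotation":[0,0,0]},{"claw":1,"translation":[0.165,-0.435,0.18],"rotation":[0,0,0]}]'
python3 -m inch '[{"claw":1,"translation":[0,0,0.03],"rotation":[0,0,0]},{"claw":1,"translation":[0,0,0.05],"rotation":[0,0,0]},{"claw":1,"translation":[0,0,0.065],"rotation":[0,0,0]},{"claw":1,"translation":[0,0,0.075],"rotation":[0,0,0]},{"claw":1,"translation":[0,0,0.075],"rotation":[0,0,0]}]'
```

```text
time: 27.12
eef_pos: [0.4908, 0.2512, 0.1601]
tool_rot: [-0.0, 0.984, 0.179, 0.0]
force: [-0.8, 0.2, -0.8]
width: 0.468
gripper_force: 60.8
time: 27.75
eef_pos: [0.4903, 0.2518, 0.1443]
tool_rot: [-0.0, 0.984, 0.18, -0.0]
force: [-0.2, 1.0, -0.4]
width: 0.469
gripper_force: 60.8
```

```bash
python3 -m inch '[{"claw":1,"translation":[0,0.0035,0.008],"rotation":[0,0,0]},{"claw":1,"translation":[0,0.0035,0.016],"rotation":[0,0,0]},{"claw":1,"translation":[0,0.0035,0.024],"rotation":[0,0,0]},{"claw":1,"translation":[0,0.0035,0.032],"rotation":[0,0,0]}]'
python3 -m inch '[{"claw":1,"translation":[0,0,0.008],"rotation":[0,0,0]},{"claw":1,"translation":[0,0,0.016],"rotation":[0,0,0]},{"claw":1,"translation":[0,0,0.024],"rotation":[0,0,0]},{"claw":1,"translation":[0,0,0.032],"rotation":[0,0,0]}]'
python3 -m inch '[{"claw":1,"translation":[0,0,0.005],"rotation":[0,0,0]},{"claw":1,"translation":[0,0,0.008],"rotation":[0,0,0]},{"claw":1,"translation":[0,0,0.008],"rotation":[0,0,0]}]'
```

```text
time: 28.25
eef_pos: [0.4906, 0.2512, 0.138]
tool_rot: [-0.0, 0.984, 0.18, -0.0]
force: [-1.8, 0.7, 1.7]
width: 0.467
gripper_force: 61.0
time: 28.75
eef_pos: [0.4906, 0.2512, 0.1315]
tool_rot: [-0.0, 0.984, 0.18, -0.0]
force: [-1.3, 0.1, 1.9]
width: 0.469
gripper_force: 61.0
time: 29.12
eef_pos: [0.4906, 0.2511, 0.13]
tool_rot: [-0.0, 0.984, 0.18, -0.0]
force: [-1.2, 0.1, 0.0]
width: 0.467
gripper_force: 60.8
```

```bash
python3 -m inch '[{"claw":1,"translation":[0,0,0.003],"rotation":[0,0,0]},{"claw":1,"translation":[0,0,0.006],"rotation":[0,0,0]},{"claw":1,"translation":[0,0,0.006],"rotation":[0,0,0]}]'
python3 -m inch '[{"claw":1,"translation":[0,0,0.003],"rotation":[0,0,0]},{"claw":1,"translation":[0,0,0.005],"rotation":[0,0,0]},{"claw":1,"translation":[0,0,0.005],"rotation":[0,0,0]}]'
python3 -m inch '[{"claw":1,"translation":[0,0,0.003],"rotation":[0,0,0]},{"claw":1,"translation":[0,0,0.003],"rotation":[0,0,0]}]'
```

```text
time: 29.5
eef_pos: [0.4906, 0.2511, 0.1288]
tool_rot: [-0.0, 0.984, 0.18, -0.0]
force: [-0.9, -0.4, 0.6]
width: 0.47
gripper_force: 60.9
time: 29.88
eef_pos: [0.4906, 0.2512, 0.1278]
tool_rot: [-0.0, 0.984, 0.18, -0.0]
force: [-0.2, 1.3, -0.2]
width: 0.466
gripper_force: 60.9
time: 30.12
eef_pos: [0.4907, 0.2512, 0.1275]
tool_rot: [-0.0, 0.984, 0.18, 0.0]
force: [-1.7, 0.9, 5.0]
width: 0.467
gripper_force: 61.4
```

Contact is starting at 0.1275, with 0.1274 expected. I'll press to about 20 N, release, retreat and check.

```bash
python3 -m inch '[{"claw":1,"translation":[0,0,0.003],"rotation":[0,0,0]},{"claw":1,"translation":[0,0,0.006],"rotation":[0,0,0]},{"claw":1,"translation":[0,0,0.006],"rotation":[0,0,0]}]'
python3 -m inch '[{"claw":-1,"translation":[0,0,0],"rotation":[0,0,0]},{"claw":-1,"translation":[0,0,0],"rotation":[0,0,0]},{"claw":-1,"translation":[0,0,0],"rotation":[0,0,0]},{"claw":-1,"translation":[0,0,-0.1],"rotation":[0,0,0]},{"claw":-1,"translation":[0,0,-0.35],"rotation":[0,0,0]},{"claw":-1,"translation":[0.1,0.25,-0.35],"rotation":[0,0,0]},{"claw":-1,"translation":[0.1,0.5,-0.35],"rotation":[0,0,0]},{"claw":-1,"translation":[0.1,0.5,-0.35],"rotation":[0,0,0]},{"claw":-1,"translation":[0.1,0.5,-0.35],"rotation":[0,0,0]}]'
python3 - <<'E'
from h import *
C=manip.get_calibration("side");im,d=manip.snapshot("side");a=cv2.resize(im[240:380,180:300],None,fx=4,fy=4,interpolation=2)
C2=manip.get_calibration("wrist");i2,d2=manip.snapshot("wrist")
o=np.zeros((600,800,3),np.uint8);o[:560,:480]=a;o[:240,480:]=cv2.resize(i2,(320,240));cv2.imwrite("pics/end.png",o)
for c,dd in((C,d),(C2,d2)):
    v,u=np.nonzero(dd>0);w=world("",dd,c,np.c_[u,v]);r=np.hypot(*(w[:,:2]-[.4907,.251]).T)
    q=w[(r>.0125)&(r<.021)&(w[:,2]>.11)&(w[:,2]<.133)]
    if len(q):
        f=np.linalg.lstsq(np.c_[q[:,:2]-[.4907,.251],np.ones(len(q))],q[:,2],rcond=None)[0];print(len(q),"ring top z",np.median(q[:,2]).round(4),"tilt",f[:2].round(3))
        t=w[(r<.008)&(w[:,2]>.125)&(w[:,2]<.14)];print("arbor top",np.median(t[:,2]) if len(t) else None)
E
```

```text
time: 30.5
eef_pos: [0.4909, 0.2513, 0.1273]
tool_rot: [-0.0, 0.984, 0.18, 0.001]
force: [-5.8, -2.1, 17.5]
width: 0.466
gripper_force: 63.1
time: 31.62
eef_pos: [0.5446, 0.1649, 0.1958]
tool_rot: [-0.0, 0.984, 0.18, -0.0]
force: [-0.1, -0.0, -0.1]
width: 0.995
gripper_force: 0.0
391 ring top z 0.123 tilt [ 0.09  -0.155]
arbor top 0.13521614459981945
1096 ring top z 0.1224 tilt [-0.07  0.05]
arbor top 0.134255780442267
```

View pics/end.png

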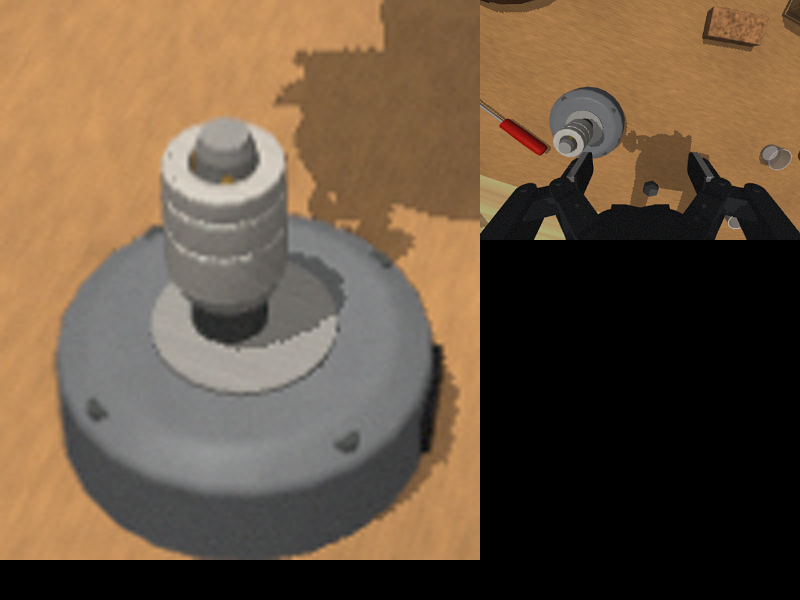

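The stack at (225,215) in the crop is flat with no gaps, in the order thick, middle, thin. The ring top is 12 mm below the arbor top, and 61 − 49 = 12. The tilt figures were affected by arbor-edge points, and the picture shows the rings level. The gripper is clear.

```bash
python3 -c "
from rig import manip;print(manip.hand_in())"
```

```text
the job is handed in; nothing more can be done
None
```

All three rings are on the arbor, thick, middle, thin from the bottom up; the final picture shows no gaps, the highest push I read was 24 N, and I handed the job in about 32 s into the 67 s limit (no verdict was returned).

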